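# Set the extractor's power wheel and start it

## Robot

A 6-joint arm with a two-finger parallel gripper is mounted at the origin on a cart in front of the work surface, level with it; the furniture and walls round the work are solid. World frame = base frame: x ahead of the robot, y to its left, z up, the work surface at z = 0. Lengths are in m, angles in rad, forces in N, time in s.
With the tool pointing down it reaches from about 0.35 to 1 m from the base axis. Payload 7.1 kg.
Tool frame: the origin (TCP) lies between the finger pads; the fingertips stand 22 mm ahead of it and the grasp point (between the pads) lies 3 mm ahead of it; x points along the fingers, y is the direction in which the jaws open and shut, and the axes are right-handed (so a half turn about x gives the same grasp; the last joint's range is limited). The gripper opens to 85 mm and grips with 20 to 120 N. Pads are 22 mm wide; open, the fingers measure 114 mm over their backs; the gripper's body (76 mm by 85 mm) begins 54 mm behind the grasp point. The pads swing forward as they close: fully open they stand 13 mm farther back than shut.
Start: joints at [1.164, 0.423, 1.63, -0, 1.089, -0.019], TCP at [0.236, 0.579, 0.253] pointing down, gripper open.
Joint ranges: [-3, 3], [-0.9, 2.11], [0.09, 2.58], [-1.31, 4.45], [0.11, 2.69], [-2.54, 2.54]. Speed limits (rad/s): [2.39, 2.39, 3.01, 3.14, 3.14, 3.14].

## Interface

Orientations are given as a rotation vector (axis times angle).
In Python, from rig import manip gives the robot as it stands. The module is installed in compiled form; this text tells all that it offers. Calls block until the motion is done:
- manip.move_to(position, orientation): joint-space move of the TCP to a pose.
- manip.servo_line(position, orientation=None, rate=0.15): straight line of the TCP; orientation=None keeps the orientation; rate is the mean speed in m/s.
- manip.set_joints(angles): joint-space move.
- manip.command_gripper(opening, f_grip=None): finger opening in m; f_grip is the grip in N (None keeps the last); returns when the fingers have stopped.
- manip.hold(seconds).
- manip.solve_ik(position, orientation): joint angles nearest the present ones, or None.
- manip.camera(name): name is "scene" or "side" or "wrist"; returns a dict with "image" (420x560x3 uint8, red, green, blue), "fx", "fy", "cx", "cy" (pixels), "k1" (the pictures are not rectified: a ray, as slopes to the right and down, at radius r is drawn at 1 + k1 r^2 times it, then the intrinsics apply), "cam_to_world" (4x4, takes a point from camera to world coordinates); the wrist camera has in their place "mount" (4x4, takes a point from camera to tool coordinates, whose origin is the TCP and whose axes are the tool frame's). Camera axes: x right, y down, z forward; pixel columns grow to the right and rows downward; lengths in m; the calibration is good to about 2 mm. A picture is of the moment at which its call begins: read the wrist's pose just before it. There is no depth.
A pose or a line that the arm cannot do raises manip.IKError and nothing moves.
- manip.sign_off(): hands the job in, once; it reports no verdict.
Readings, each from a call of its own:
- manip.get_time(): time.
- manip.get_joint_positions(): joint angles.
- manip.get_joint_vel(): joint speeds.
- manip.get_tau(): joint torques, N m.
- manip.get_position(): TCP position.
- manip.get_ee_rot(): TCP orientation.
- manip.get_contact_force(): force on the tool from outside, world axes, zero at the start.
- manip.get_torque(): the same for the moment, N m.
- manip.get_width(): finger opening in m.
Only numpy, scipy, OpenCV 4.12 (cv2) and the standard library are available. Lean on these libraries where they do the work, as an engineer would, in place of code of your own. Each camera call takes 0.05 s, during which the arm holds its last target.

## Task

Set the dust extractor's control box and start it: with a fingertip laid on top of the knurled black wheel, roll it click by click until it clicks in with its yellow stripe on top, between the two white pointers, and only then press the green start button fully down and let it go. Only touch it: do not lift, tip or shove the box, and leave the tools and other things around it where they lie.

Things in the scene. Friction and masses are not known exactly. Their poses are not given: they have to be found in the camera images.
- control_box: Grey box with a black lid, 110 (its x) x 160 (its y) x 60 mm high, about 0.9 kg, loose on rubber feet. Origin: centre of its underside; x points to its back, away from the robot give or take 25 degrees, y to its left, z up. On the lid stand the wheel (left) and the green button (right). A spanner lies close behind the box and a bolt close to its right.
- wheel_top (a point): Crown of the untouched wheel, mid-width; fixed to the box (does not turn), at x 0, y +34, z 94 mm in its frame, 34 mm above the lid. The axle is sprung: pushed down, the wheel gives up to 5 mm, 2.5 N at first plus 1.2 N a mm; 3 to 4 mm of push (6 N) turn it without slip. Guard cheeks (8 mm thick, radius 30) stand at both sides, 6 mm lower than the crown, each with a white pointer on top.
- power_wheel (a joint): Angle (rad) of the black knurled wheel, radius 36, width 24 mm; its axis is level along the box's y, 36 mm below wheel_top. Grows as the crown rolls toward the box's back (+x). 0 = stripe on top, the wanted detent. A detent every 0.5236 (18.8 mm of rim), into which it snaps by itself; starts at -0.52 or -1.05. Stops at -1.3 and 1.3. A click takes up to 0.06 N m (1.7 N at the rim).
- wheel_stripe (a point): Point on the wheel's rim, middle of the yellow stripe (5 mm wide, across the whole wheel); turns with the wheel; starts on the front side of the crown, one or two clicks short. The other detents have short white ticks.
- start_button_top (a point): Centre of the top of the green push button, diameter 28 mm, moving with it; 45 mm right of the box's centre (its -y), 5 mm toward its front, 82 mm above the bench when not pressed. Its grey collar (diameter 44 mm) ends 10 mm lower. Pressed straight down.
- start_button (a joint): Travel of the green button, m: 0 = up, 0.006 = fully down. Springs back by itself; starts to move at 1.5 N, fully down at 5 N.
- wrench_11: Steel spanner, 26 x 164 x 11 mm, lying behind the box. Bystander. Origin: centre of its underside, length along its y.
- hex_bolt: Steel hex bolt, 10 x 78 x 9 mm, lying to the right of the box. Bystander. Origin: centre of its underside, length along its y.
- torch: Black torch, 35 x 161 x 36 mm, lying at the right. Bystander. Origin: centre of its underside.
- driver_red: Screwdriver with a red handle, 30 x 209 x 32 mm, lying at the right. Bystander. Origin: centre of its underside.
- pliers_red: Pliers with red handles, 59 x 185 x 12 mm, lying at the left. Bystander. Origin: centre of its underside.
- offcut_pine: Small pine offcut, 42 x 90 x 30 mm, lying right of the parts cabinet. Bystander. Origin: centre of its underside.

How it is judged:
By the outcome, as a careful person would: the job done as asked, in the order asked, and still so for the second after the job is handed in, with the robot touching nothing.
It also fails if it takes over 48 s, if anything falls off the work surface, if the arm or the gripper's body presses on something with over 40 N, if the wrist force passes 120 N, or if a joint passes its speed limit or range.

## Working session

There is one attempt and no reset: what is moved stays moved. The work goes in short steps, each a Python script; the robot and the scene stay as the last script left them, time stands still between calls to the robot, and variables do not carry over. Pictures are saved under pics/ and viewed, and the job is handed in when it is done.

```bash
mkdir -p pics
cat > h.py <<'E'
import numpy as np, cv2
from rig import manip
from scipy.spatial.transform import Rotation as R
def snap(n,tag):
    p=np.array(manip.get_position()); r=np.array(manip.get_ee_rot())
    c=manip.camera(n)
    if n=='wrist':
        T=np.eye(4);T[:3,:3]=R.from_rotvec(r).as_matrix();T[:3,3]=p
        c['cam_to_world']=T@np.array(c['mount'])
    cv2.imwrite(f'pics/{tag}.png',c['image'][:,:,::-1])
    np.save(f'pics/{tag}.npy',c,allow_pickle=True)
    return c
def load(tag): return np.load(f'pics/{tag}.npy',allow_pickle=True).item()
def ray(c,u,v):
    K=np.array([[c['fx'],0,c['cx']],[0,c['fy'],c['cy']],[0,0,1.]])
    q=cv2.undistortPoints(np.array([[[u,v]]],float),K,np.array([c['k1'],0,0,0.]))[0,0]
    T=np.array(c['cam_to_world']); d=T[:3,:3]@np.array([q[0],q[1],1]); return T[:3,3],d/np.linalg.norm(d)
def atz(c,u,v,z):
    o,d=ray(c,u,v); return o+d*(z-o[2])/d[2]
def proj(c,P):
    T=np.linalg.inv(np.array(c['cam_to_world']));P=np.atleast_2d(P).astype(float)
    K=np.array([[c['fx'],0,c['cx']],[0,c['fy'],c['cy']],[0,0,1.]])
    rv=cv2.Rodrigues(T[:3,:3])[0]
    return cv2.projectPoints(P,rv,T[:3,3],K,np.array([c['k1'],0,0,0.]))[0][:,0]
def crop(tag,x0,y0,x1,y1,s,out):
    im=cv2.imread(f'pics/{tag}.png')[y0:y1,x0:x1]
    cv2.imwrite(f'pics/{out}.png',cv2.resize(im,None,fx=s,fy=s,interpolation=cv2.INTER_CUBIC))
E
python3 - <<'E'
from h import *
for n in ['scene','side','wrist']:
    c=snap(n,n+'0'); print(n,np.round(c['cam_to_world'],3).tolist(),c['fx'],c['k1'])
print(manip.get_time(),manip.get_ee_rot(),manip.get_width())
E
```

```text
scene [[-0.906, -0.328, 0.267, 0.233], [-0.423, 0.694, -0.582, 0.624], [0.005, -0.641, -0.768, 1.033], [0.0, 0.0, 0.0, 1.0]] 465.99412694853226 -0.11271337812141444
side [[0.992, -0.066, 0.104, 0.448], [-0.123, -0.575, 0.809, -1.056], [0.006, -0.816, -0.578, 0.792], [0.0, 0.0, 0.0, 1.0]] 471.72617767709914 -0.1666502453886517
wrist [[0.378, 0.885, 0.272, 0.167], [0.926, -0.361, -0.113, 0.607], [-0.002, 0.295, -0.956, 0.373], [0.0, 0.0, 0.0, 1.0]] 357.2038849683442 -0.08098835453222904
0.15 [ 0.30332517  1.5495585  -0.30519734] 0.08565206413833691
```

View pics/scene0.png

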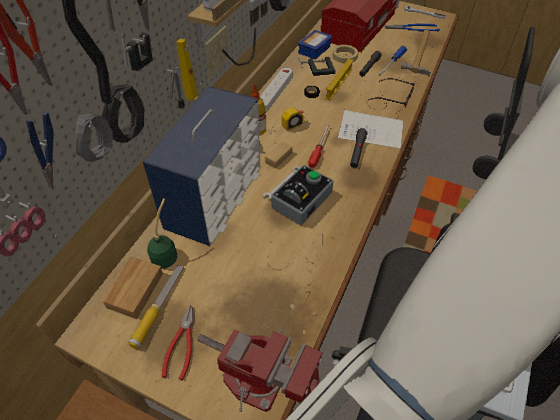

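View pics/side0.png

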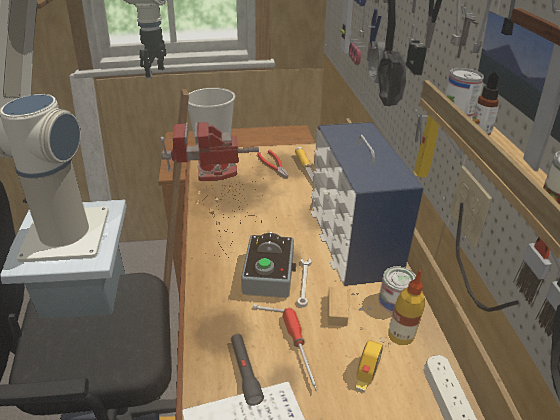

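View pics/wrist0.png

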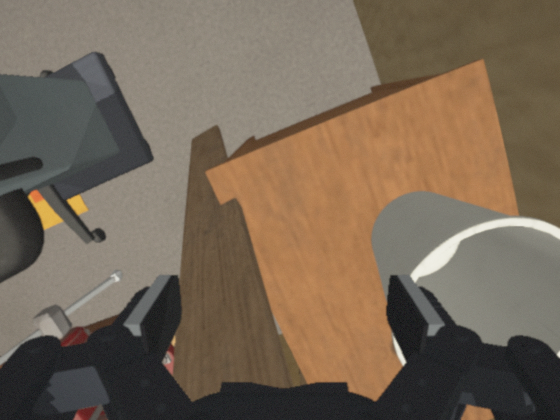

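Run:
```python
from h import *
crop('scene0',250,150,350,230,7,'sc')
crop('side0',230,220,330,310,7,'sd')
```

```text
(no output)
```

View pics/sc.png

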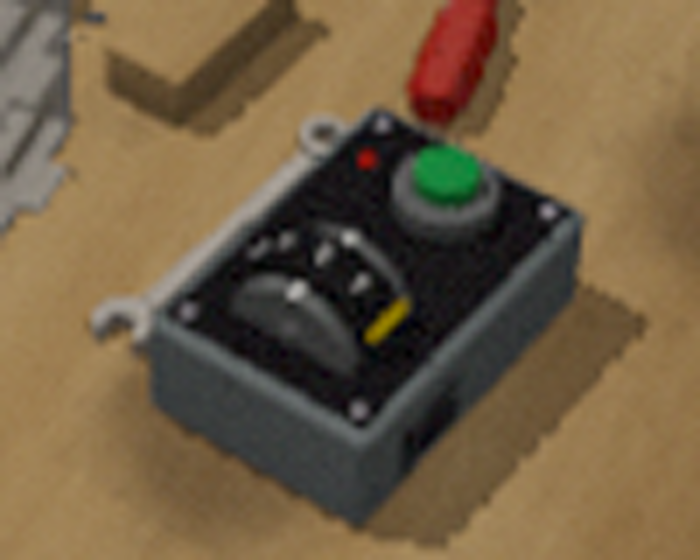

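View pics/sd.png

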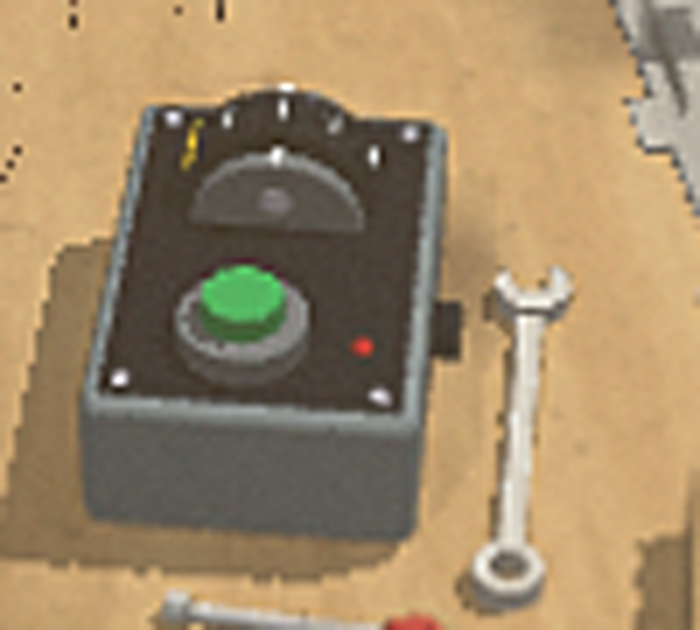

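```bash
cat > fit.py <<'E'
from h import *
from scipy.optimize import least_squares
def obj(p): 
    x,y,t=p; return lambda q: np.array([[x+np.cos(t)*a-np.sin(t)*b, y+np.sin(t)*a+np.cos(t)*b, c] for a,b,c in np.atleast_2d(q)])
def fit(obs,p0):
    # obs: list (cam, [(model pt),(u,v)],...)
    f=lambda p: np.concatenate([((proj(c,obj(p)([m for m,_ in l]))-np.array([u for _,u in l]))).ravel() for c,l in obs])
    r=least_squares(f,p0,loss='soft_l1'); return r.x,f(r.x)
E
python3 - <<'E'
from fit import *
a,b=load('scene0'),load('side0')
FL,FR,BL,BR=(-.055,.08,.06),(-.055,-.08,.06),(.055,.08,.06),(.055,-.08,.06)
btn=(-.005,-.045,.082)
o1=[(BL,(272.1,196.4)),(BR,(304,165.7)),(FR,(333.1,181.1)),(FL,(302.1,212.4)),(btn,(250+447/7,150+172/7))]
o2=[(FL,(251.1,235.4)),(BL,(293.3,237.4)),(BR,(288.6,279.7)),(FR,(242.6,277.9)),(btn,(230+243/7,220+292/7))]
for o in ([(a,o1)],[(b,o2)],[(a,o1),(b,o2)]):
    p,r=fit(o,[.6,0,0]); print(p.round(4),np.degrees(p[2]).round(2),r.round(1))
E
```

```text
[ 0.5433 -0.2157 -0.218 ] -12.49 [-1.8 -0.2 -0.4 -1.4  1.6 -0.3  0.2  2.5  0.1  0.1]
[ 0.5475 -0.2235 -0.2152] -12.33 [-1.  -1.7  0.9 -0.9  1.6  1.8 -1.7  0.2  0.1  0. ]
[ 0.5463 -0.2211 -0.2152] -12.33 [-1.9 -1.8 -0.7 -2.9  1.2 -1.9  0.1  0.7 -0.2 -1.4 -1.5 -2.2  0.2 -1.5
  0.8  1.1 -2.4 -0.5 -0.6 -0.6]
```

Run:
```python
from h import *
b=load('side0');a=load('scene0')
print('cab corner',atz(b,346,281,0).round(3), atz(b,312,207,0).round(3))
print('vise top',atz(b,225,125,0.2).round(3),atz(b,200,180,0).round(3))
w=load('wrist0'); print(np.round(w['mount'],3))
t=-0.2152; bx=np.array([np.cos(t),np.sin(t),0])
for s in (1,-1):
    X=np.array([0,0,-1.]);Y=s*bx;Z=np.cross(X,Y)
    rv=R.from_matrix(np.c_[X,Y,Z]).as_rotvec()
    T=np.eye(4);T[:3,:3]=np.c_[X,Y,Z];T[:3,3]=[.5463,-.2211,.2]
    print(s,rv,np.round(manip.solve_ik([.5463,-.2211,.2],rv),3),(T@w['mount'])[:3,3].round(3))
```

```text
cab corner [ 0.729 -0.267  0.   ] [0.706 0.046 0.   ]
vise top [0.469 0.206 0.2  ] [0.381 0.234 0.   ]
[[ 0.    -0.295  0.956 -0.121]
 [ 1.    -0.    -0.     0.001]
 [ 0.     0.956  0.295 -0.075]
 [ 0.     0.     0.     1.   ]]
1 [ 1.36594658  1.09962272 -1.36594658] [-0.405  0.437  1.75  -0.     0.954 -0.19 ] [ 0.563 -0.148  0.321]Traceback (most recent call last):
  File "<stdin>", line 11, in <module>
    return _wrapfunc(a, 'round', decimals=decimals, out=out)
    return _wrapit(obj, method, *args, **kwds)
    result = getattr(arr, method)(*args, **kwds)
TypeError: unsupported operand type(s) for *: 'NoneType' and 'float'
```

```bash
cat >> fit.py <<'E'
def tool(t,s=1):
    X=np.array([0,0,-1.]);Y=s*np.array([np.cos(t),np.sin(t),0]);return R.from_matrix(np.c_[X,Y,np.cross(X,Y)]).as_rotvec()
E
python3 - <<'E'
from fit import *
p=manip.get_position(); 
manip.servo_line([p[0],p[1],.38],rate=.3)
manip.command_gripper(0.0)
P=obj([.5463,-.2211,-.2152])((0,-.04,.27))[0]
rv=tool(-.2152)
manip.move_to([P[0],P[1],.35],rv)
manip.servo_line(P,rate=.2)
snap('wrist','w1');print(manip.get_time(),manip.get_position(),manip.get_width(),manip.get_contact_force())
E
```

```text
5.2167 [ 0.53871102 -0.26043715  0.27141836] -1.1584823563963918e-07 [-0.79526989 -0.10650841  0.51514989]
```

View pics/w1.png

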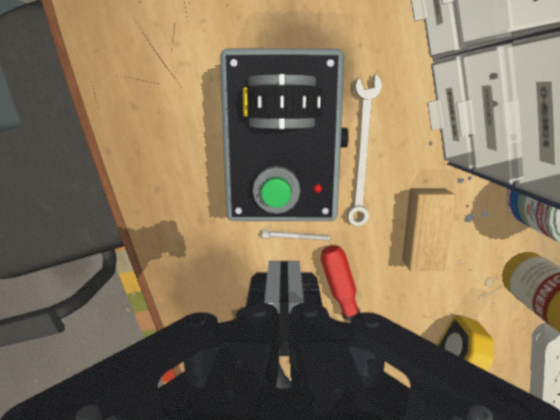

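Run:
```python
from h import *
crop('w1',210,40,350,140,5.5,'w1a');crop('w1',210,130,350,300,3.5,'w1b')
```

```text
(no output)
```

View pics/w1a.png

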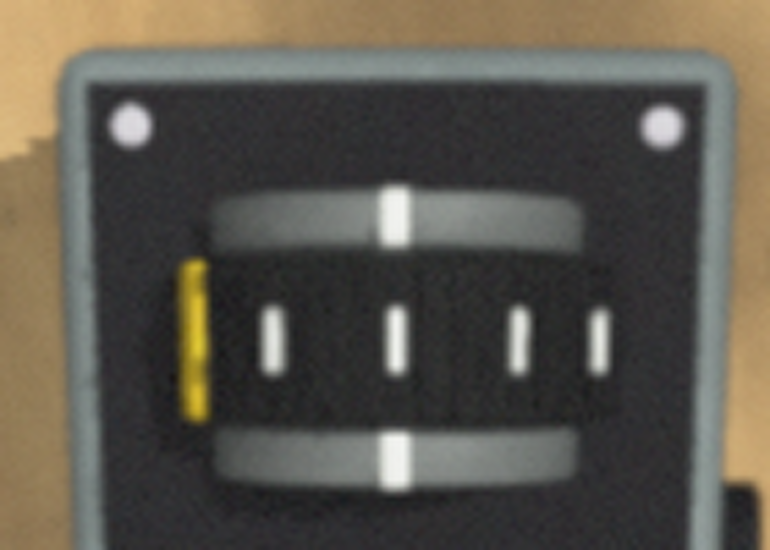

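View pics/w1b.png

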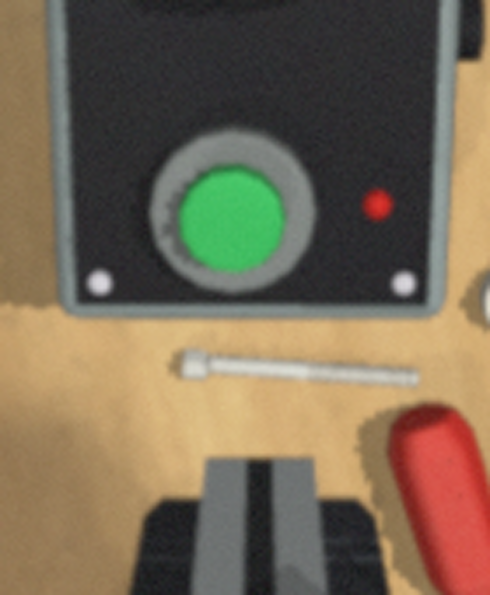

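Run:
```python
from fit import *
w=load('w1')
o=[((0,.034,.094),(282,101.8)),((0,.050,.088),(281.8,79.1)),((0,.018,.088),(281.8,123.6)),((-.005,-.045,.082),(276.3,192.3)),
((-.055,.08,.06),(210+62/5.5,40+50/5.5)),((.055,.08,.06),(210+735/5.5,40+50/5.5)),((-.055,-.08,.06),(210+62/3.5,130+316/3.5)),((.055,-.08,.06),(210+443/3.5,130+316/3.5))]
p,r=fit([(w,o)],[.546,-.221,-.215]); print(p.round(4),r.round(1))
p2,r=fit([(w,o[:4])],[.546,-.221,-.215]); print(p2.round(4),r.round(1))
for q in(p,p2): print(obj(q)([o[0][0],o[3][0]]).round(4))
```

```text
[ 0.5465 -0.2182 -0.2166] [-0.1 -0.3  0.1  2.   0.1 -2.1  0.   1.1 -2.7 -1.8  2.  -1.6 -1.7  2.2
  1.4  2.4]
[ 0.5465 -0.218  -0.2168] [-0.1 -0.6  0.1  1.7  0.1 -2.4 -0.   0.8]
[[ 0.5538 -0.185   0.094 ]
 [ 0.5319 -0.2611  0.082 ]]
[[ 0.5538 -0.1848  0.094 ]
 [ 0.532  -0.2608  0.082 ]]
```

```bash
cat >> fit.py <<'E'
BOX=np.array([.5465,-.2185,-.2167]); RV=tool(BOX[2])
def F(): 
    return np.mean([manip.get_contact_force() for _ in range(1)],axis=0)
def touch(bx,by,ztip,fz,step=.0007,maxd=.012,bias=0):
    """lower until vertical force>=fz; return list"""
    log=[]; z=ztip+.022
    z0=z
    while z0-z<maxd:
        P=obj(BOX)((bx,by,z))[0]; manip.servo_line(P,RV,rate=.03)
        f=F()[2]-bias; log.append((round(manip.get_position()[2]-.022,4),round(f,2)))
        if f>=fz: break
        z-=step
    return z,log
E
python3 - <<'E'
from fit import *
P=obj(BOX)((-.0094,.034,.135))[0]
manip.move_to(P,RV); 
P[2]=.122; manip.servo_line(P,RV,rate=.06); manip.hold(.2)
b=F();print('bias',b.round(2),manip.get_time(),manip.get_position()-P)
z,log=touch(-.0094,.034,.098,6,bias=b[2]); print(log,manip.get_time(),F())
snap('wrist','w2')
E
```

```text
bias [-1.1  -0.22 -0.19] 6.45 [ 0.00013662 -0.00020614  0.00025973]
[(np.float64(0.0979), np.float64(0.14)), (np.float64(0.0972), np.float64(0.42)), (np.float64(0.0965), np.float64(1.12)), (np.float64(0.0959), np.float64(0.07)), (np.float64(0.0951), np.float64(0.87)), (np.float64(0.0945), np.float64(-0.01)), (np.float64(0.094), np.float64(1.96)), (np.float64(0.0933), np.float64(3.07)), (np.float64(0.0925), np.float64(4.29)), (np.float64(0.0918), np.float64(5.91)), (np.float64(0.0911), np.float64(5.53)), (np.float64(0.0905), np.float64(6.77))] 9.45 [-0.87699094  0.42427634  6.58907306]
```

View pics/w2.png

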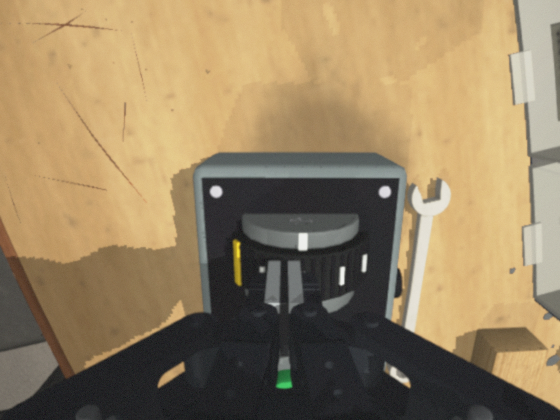

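Run:
```python
from fit import *
p=manip.get_position(); z=p[2]
P=obj(BOX)((.0100,.034,.0903+.022))[0]
manip.servo_line(P,RV,rate=.04); print(F(),manip.get_position()-P)
snap('wrist','w3')
P[2]=.125; manip.servo_line(P,RV,rate=.06); print(F(),manip.get_time())
P=obj(BOX)((-.0094,.034,.125))[0]; manip.servo_line(P,RV,rate=.1)
snap('wrist','w4'); 
crop('w3',180,130,440,330,3,'w3a');crop('w4',180,130,440,330,3,'w4a');print(manip.get_time())
```

```text
[ 0.29682781 -0.28342342  4.97599675] [ 0.00062485 -0.00019058  0.00033023]
[-0.36397471  0.41516419 -0.03561613] 10.5417
10.9333
```

View pics/w3a.png

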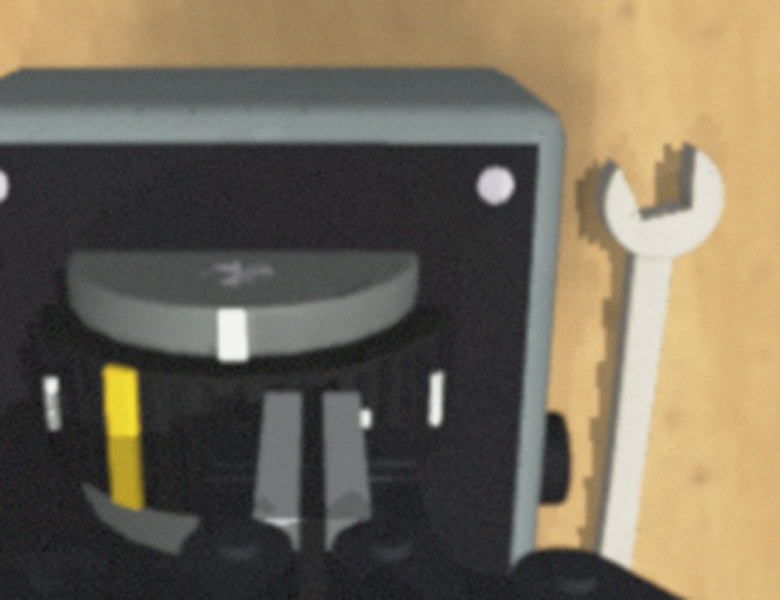

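View pics/w4a.png

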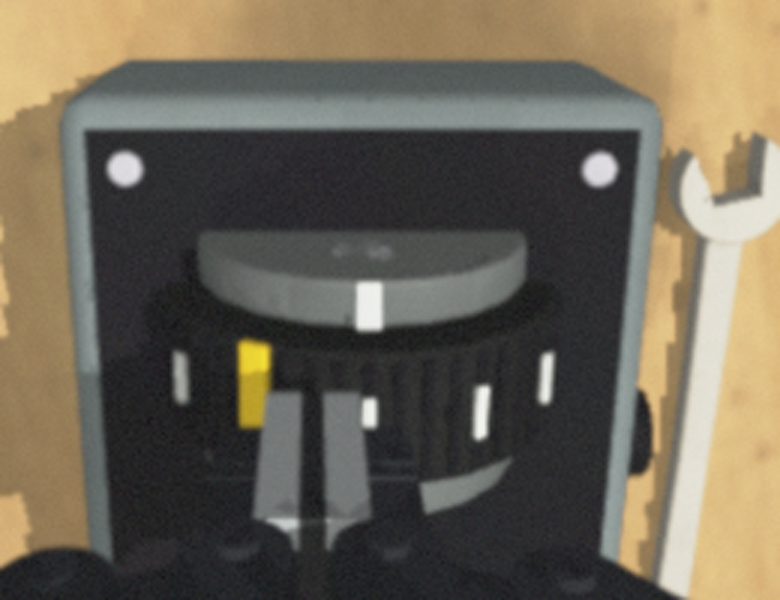

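One click made: the stripe (crop 255,385) is now one detent in front of the pointer, a tick sits at the crown (370,410), and the box has not moved. Second click next.

Run:
```python
from fit import *
P=obj(BOX)((-.0094,.034,.117))[0]; manip.servo_line(P,RV,rate=.06)
P=obj(BOX)((-.0094,.034,.0903+.022))[0]; manip.servo_line(P,RV,rate=.02); print(F())
P=obj(BOX)((.0100,.034,.0903+.022))[0]
manip.servo_line(P,RV,rate=.04); print(F())
P[2]=.125; manip.servo_line(P,RV,rate=.06)
P=obj(BOX)((-.005,-.03,.20))[0]; manip.servo_line(P,RV,rate=.15)
snap('wrist','w5'); crop('w5',190,50,400,250,3,'w5a');print(manip.get_time())
```

```text
[0.33639955 0.84038179 7.25869829]
[ 0.42824076 -0.61216212  5.16521729]
13.4583
```

View pics/w5a.png

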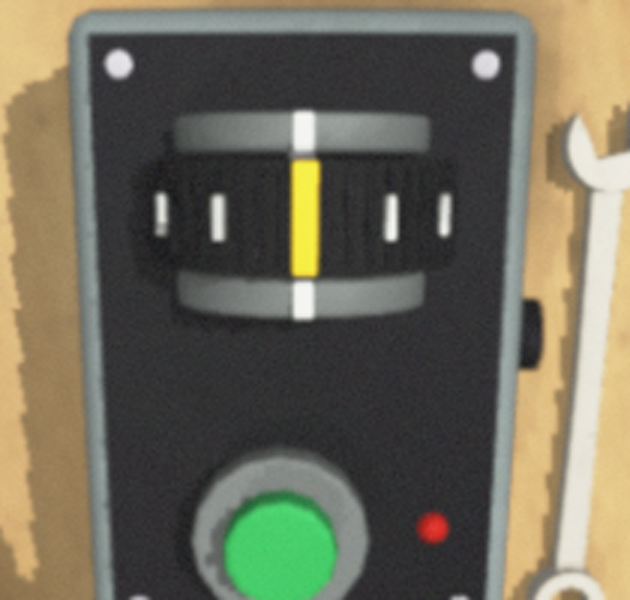

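Run:
```python
from fit import *
P=obj(BOX)((-.005,-.045,.112))[0]; manip.servo_line(P,RV,rate=.15); manip.hold(.2)
b=F()[2]
z,log=touch(-.005,-.045,.0840,10,bias=b,maxd=.0105); print([(float(a),float(c)) for a,c in log])
manip.hold(.3);print(F(),manip.get_position()); c=snap('wrist','w6')
P[2]=.12;manip.servo_line(P,RV,rate=.06)
P=obj(BOX)((-.005,-.06,.22))[0]; manip.servo_line(P,RV,rate=.15)
snap('wrist','w7');snap('side','s7'); crop('w7',190,30,400,230,3,'w7a');crop('s7',230,220,330,310,6,'s7a');print(manip.get_time())
```

```text
[(0.0838, 0.07), (0.0833, 0.04), (0.0826, 0.26), (0.082, 1.22), (0.0813, 1.19), (0.0805, 2.46), (0.0798, 1.65), (0.0791, 3.08), (0.0785, 3.15), (0.0777, 3.87), (0.077, 4.6), (0.0763, 3.37), (0.076, 7.46), (0.0759, 13.87)]
[-1.97544952  1.41002707 12.70544443] [ 0.53208442 -0.26145745  0.09789665]
19.8083
```

View pics/w6.png

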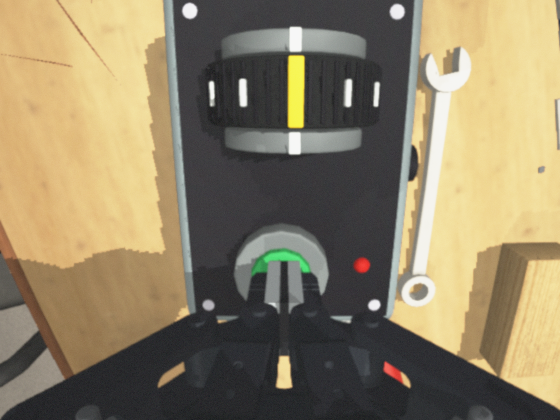

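View pics/w7a.png

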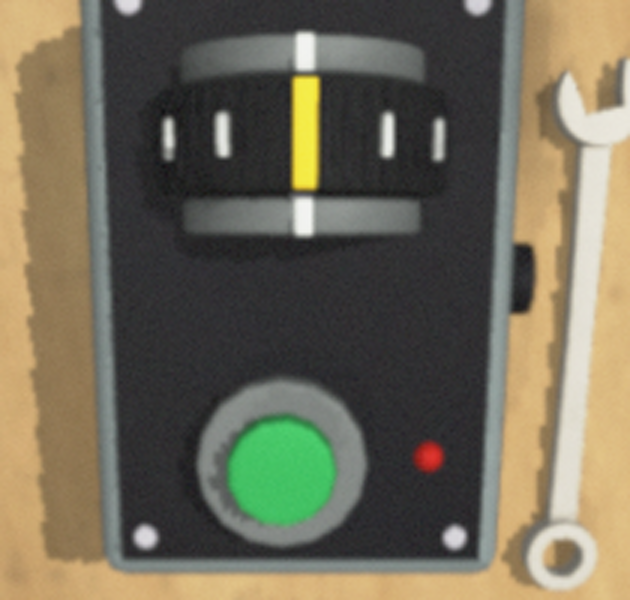

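View pics/s7a.png

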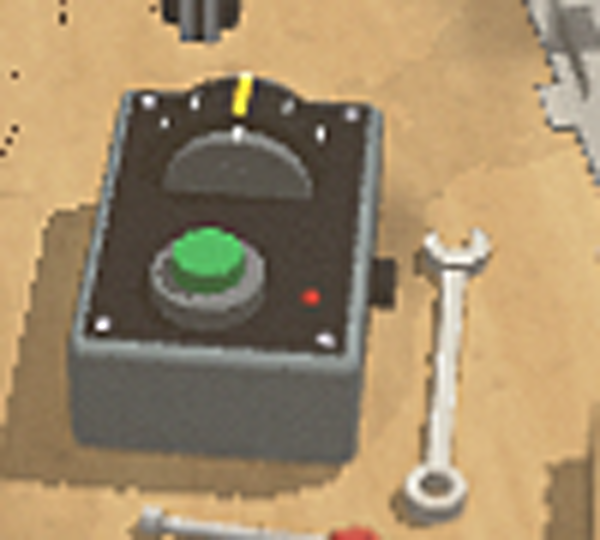

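Run:
```python
from h import *
manip.sign_off(); print(manip.get_time())
```

```text
the job is handed in; nothing more can be done
the job is handed in; nothing more can be done
```

The wheel is on its stripe detent, the start button has been pressed once and let go, and the job is handed in. The last clock reading, just before hand-in, was 19.8 s of the allowed 48 s.

- **Wheel:** It started two clicks short. I rolled it with a closed fingertip in two strokes of about 19 mm, pressing with about 5–7 N. The picture before the button press shows the yellow stripe between the two white pointers, and it was still there in the last pictures.
- **Button:** I pressed it straight down about 6 mm. The force rose sharply to about 13 N at 76 mm height, which is its end stop. It was back up after release.
- **Box and surroundings:** In the side view the box's front-left lid corner is within about a pixel of where it was at the start. The spanner and bolt look unmoved. I did not recheck the torch, screwdriver, pliers or offcut; the arm did not go near them.

The red lamp on the lid looked the same before and after the press, so it neither confirms nor contradicts that the extractor started. No check failed.

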